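Move a row of studio supplies into the new tray in order

TASK

Move the ink bottle, the sharpener, the timer and the glue stick from the wooden tray into the empty grey tray, one to a cell, keeping their order counted from the red end: what stood nearest the red end of the wooden tray must stand nearest the red end of the grey tray, and so on to the last. Stand each one upright on the floor of its cell, and leave the mug and the stapler where they are.

Things in the scene. Friction and masses are not known exactly. Their poses are not given: they have to be found in the camera images.
- old_tray: wooden tray: base 324 x 88 x 6 mm with four wooden cells in a row and a red block (18 x 88 x 32 mm high) at one end. Fixed, on the table at the robot's left or right. Origin: centre of its underside; x runs along the row, the red block at the -x end (towards the robot). Cell centres at x = -117, -39, 39, 117 mm, y = 0; cell floors 10 mm, rims 28 mm above the table.
- new_tray: grey plastic tray: base 324 x 88 x 6 mm, four empty cells in a row, each 73 x 70 mm inside, and a red block (18 x 88 x 32 mm high) at one end. Fixed, beside the old tray. Origin: centre of its underside; x runs along the row, the red block at the +x end (away from the robot). Cell centres at x = -115, -38, 38, 115 mm, y = 0; cell floors 10 mm, rims 28 mm above the table.
- ink: dark red round ink bottle with a black cap: body 47 mm in diameter to 49 mm height, cap 32 mm in diameter, 67 mm high in all, about 0.13 kg. Origin: centre of its underside, z up.
- tub: blue round barrel sharpener (tub), 44 mm in diameter, 59 mm high, about 0.05 kg. Origin: centre of its underside, z up.
- timer: white wind-up timer with a black dial, standing on its foot: 31 mm thick (along its x; the round part to grip is 27 mm thick), 53 mm wide (y), 54 mm high, about 0.09 kg. Origin: under its middle, z up. The dial looks to its -x; at the start its x lies across the row, so that its thin side can be pinched across the tray.
- glue: slim grey-blue glue stick standing upright, 26 mm in diameter, 92 mm high, about 0.03 kg. Origin: centre of its underside, z up.
- cell_ink: square wooden cell of the old tray, outside 78 x 78 x 22 mm, walls 4 mm, inside 70 x 70 mm, floor 4 mm thick; the cell in which the ink bottle stands at the start (the four cells look alike and stay where they are). Fixed. Origin: centre of its underside; x along the row of cells, as in the old tray.
- cell_tub: square wooden cell of the old tray, outside 78 x 78 x 22 mm, walls 4 mm, inside 70 x 70 mm, floor 4 mm thick; the cell in which the sharpener stands at the start (the four cells look alike and stay where they are). Fixed. Origin: centre of its underside; x along the row of cells, as in the old tray.
- cell_timer: square wooden cell of the old tray, outside 78 x 78 x 22 mm, walls 4 mm, inside 70 x 70 mm, floor 4 mm thick; the cell in which the timer stands at the start (the four cells look alike and stay where they are). Fixed. Origin: centre of its underside; x along the row of cells, as in the old tray.
- cell_glue: square wooden cell of the old tray, outside 78 x 78 x 22 mm, walls 4 mm, inside 70 x 70 mm, floor 4 mm thick; the cell in which the glue stick stands at the start (the four cells look alike and stay where they are). Fixed. Origin: centre of its underside; x along the row of cells, as in the old tray.
- mug: green mug, 80 mm in diameter, 94 mm high, on the table to the right. Bystander. Origin: centre of its underside.
- stapler: green stapler, 34 x 128 x 46 mm, on the table to the right. Bystander. Origin: centre of its underside.

How it is judged:
At the end, for the whole second after the job is handed in: All four things stand upright (within 0.12 rad) and at rest on the floors of the new tray's cells (within 4 mm in height, centres within 25 mm of the cell centres each way), each in the cell that has the same number, counted from the red end, as the cell it came from in the old tray (((x of cell_ink in the frame of old_tray between -0.137 and -0.097 m and x of ink in the frame of new_tray between 0.0905 and 0.1405 m) or (x of cell_ink in the frame of old_tray between -0.059 and -0.019 m and x of ink in the frame of new_tray between 0.0135 and 0.0635 m) or (x of cell_ink in the frame of old_tray between 0.019 and 0.059 m and x of ink in the frame of new_tray between -0.0635 and -0.0135 m) or (x of cell_ink in the frame of old_tray between 0.097 and 0.137 m and x of ink in the frame of new_tray between -0.1405 and -0.0905 m)) and y of ink in the frame of new_tray between -0.025 and 0.025 m and z of ink in the frame of new_tray between 0.006 and 0.014 m and angle between each of ink, tub, timer, glue's own z axis and vertical below 0.12 rad and linear speed of each of ink, tub, timer, glue below 0.02 m/s and angular speed of each of ink, tub, timer, glue below 0.2 rad/s and ((x of cell_tub in the frame of old_tray between -0.137 and -0.097 m and x of tub in the frame of new_tray between 0.0905 and 0.1405 m) or (x of cell_tub in the frame of old_tray between -0.059 and -0.019 m and x of tub in the frame of new_tray between 0.0135 and 0.0635 m) or (x of cell_tub in the frame of old_tray between 0.019 and 0.059 m and x of tub in the frame of new_tray between -0.0635 and -0.0135 m) or (x of cell_tub in the frame of old_tray between 0.097 and 0.137 m and x of tub in the frame of new_tray between -0.1405 and -0.0905 m)) and y of tub in the frame of new_tray between -0.025 and 0.025 m and z of tub in the frame of new_tray between 0.006 and 0.014 m and ((x of cell_timer in the frame of old_tray between -0.137 and -0.097 m and x of timer in the frame of new_tray between 0.0905 and 0.1405 m) or (x of cell_timer in the frame of old_tray between -0.059 and -0.019 m and x of timer in the frame of new_tray between 0.0135 and 0.0635 m) or (x of cell_timer in the frame of old_tray between 0.019 and 0.059 m and x of timer in the frame of new_tray between -0.0635 and -0.0135 m) or (x of cell_timer in the frame of old_tray between 0.097 and 0.137 m and x of timer in the frame of new_tray between -0.1405 and -0.0905 m)) and y of timer in the frame of new_tray between -0.025 and 0.025 m and z of timer in the frame of new_tray between 0.006 and 0.014 m and ((x of cell_glue in the frame of old_tray between -0.137 and -0.097 m and x of glue in the frame of new_tray between 0.0905 and 0.1405 m) or (x of cell_glue in the frame of old_tray between -0.059 and -0.019 m and x of glue in the frame of new_tray between 0.0135 and 0.0635 m) or (x of cell_glue in the frame of old_tray between 0.019 and 0.059 m and x of glue in the frame of new_tray between -0.0635 and -0.0135 m) or (x of cell_glue in the frame of old_tray between 0.097 and 0.137 m and x of glue in the frame of new_tray between -0.1405 and -0.0905 m)) and y of glue in the frame of new_tray between -0.025 and 0.025 m and z of glue in the frame of new_tray between 0.006 and 0.014 m); the robot touches nothing.
It fails at once if the mug is moved by more than 20 mm (distance of mug from where it was at the start of the episode above 0.02 m).
It fails at once if the stapler is moved by more than 20 mm (distance of stapler from where it was at the start of the episode above 0.02 m).
It also fails if it takes over 96 s, if anything falls off the work surface, if the arm or the gripper's body presses on something with over 40 N, if the wrist force passes 120 N, or if a joint passes its speed limit or range.

ROBOT

A 6-joint arm with a two-finger parallel gripper is mounted at the origin on a cart in front of the work surface, level with it; the furniture and walls round the work are solid. World frame = base frame: x ahead of the robot, y to its left, z up, the work surface at z = 0. Lengths are in m, angles in rad, forces in N, time in s.
With the tool pointing down it reaches from about 0.35 to 0.875 m from the base axis. Payload 15.5 kg.
Tool frame: the origin (TCP) lies at the very end of the fingers, on their centre line; the grasp point (between the pads) lies 19 mm behind it; z points along the fingers, y is the line along which they close (so a half turn about z gives the same grasp; the last joint's range is limited). The gripper opens to 85 mm and grips with 20 to 120 N. Pads are 22 mm wide; open, the fingers measure 114 mm over their backs; the gripper's body (76 mm by 85 mm) begins 54 mm behind the grasp point. The pads swing forward as they close: fully open they stand 13 mm farther back than shut.
Start: joints at [-1.204, 0.494, 1.345, -0, 1.302, -0.096], TCP at [0.279, -0.559, 0.231] pointing down, gripper open.
Joint ranges: [-2.91, 2.91], [-0.82, 2.16], [0.22, 2.67], [-1.22, 4.37], [0.12, 2.79], [-3.08, 3.08]. Speed limits (rad/s): [1.89, 1.89, 2.57, 3.01, 3.01, 3.01].

INTERFACE

Orientations are given as a unit quaternion [w, x, y, z].
In Python, from station import * gives the robot as it stands. The module is installed in compiled form; this text tells all that it offers. Calls block until the motion is done:
- move_ptp(position, orientation): joint-space move of the TCP to a pose.
- line_to(position, rate=0.15, rot=None, max_force=None): straight line of the TCP; rot=None keeps the orientation; rate is the mean speed in m/s. With max_force (N) it stops when the force on the tool has changed by that much, and returns True; else False.
- goto_joints(angles): joint-space move.
- release() and clamp(strength=None): open the fingers fully, or close them until they stop; strength is the grip in N (None keeps the last).
- sleep(seconds).
- inverse_kinematics(position, orientation): joint angles nearest the present ones, or None.
- get_obs(): the state.
- get_image(name): name is "scene" or "top" or "wrist"; returns the picture (420x560x3 uint8, red, green, blue); there is no depth.
- camera_info(name): a dict with "vfov" (degrees; the focal length in pixels is half the picture's height over the tangent of half this angle, whatever the lens; pixels are square), "cx", "cy" (the principal point, pixels), "k1" (the pictures are not rectified: a ray, as slopes to the right and down, at radius r is drawn at 1 + k1 r^2 times it, then the intrinsics apply), "R" (3x3) and "t" (3): a world point X has camera coordinates R X + t. Camera axes: x right, y down, z forward; pixel columns grow to the right and rows downward; lengths in m; the calibration is good to about 2 mm. A picture is of the moment at which its call begins: read the wrist's pose just before it. camera_info takes no time and is no camera call; for the wrist camera it gives the pose at the moment of the call.
A pose or a line that the arm cannot do raises Unreachable and nothing moves.
- hand_in(): hands the job in; it is judged then, once.
The state is a dict: "t": time; "joint_positions": joint angles; "qvel": joint speeds; "joint_torque": joint torques, N m; "tcp_pos": TCP position; "tool_rot": TCP orientation; "ft_force": force on the tool from outside, world axes, zero at the start; "wrist_torque": the same for the moment, N m; "grip_width": opening from 0.0 (shut) to 1.0 (fully open); "grasp_force": force on a finger pad.
Only numpy, scipy, OpenCV 4.12 (cv2) and the standard library are available. Lean on these libraries where they do the work, as an engineer would, in place of code of your own. Each camera call takes 0.05 s, during which the arm holds its last target. There are 200 camera calls.

## Working session

There is one attempt and no reset: what is moved stays moved. The work goes in short steps, each a Python script; the robot and the scene stay as the last script left them, time stands still between calls to the robot, and variables do not carry over. Pictures are saved under pics/ and viewed, at most 14 in all, crops included, and the job is handed in when it is done.

```bash
mkdir -p pics
python3 - <<'E'
from station import *
import cv2
for n in("scene","top"):
    cv2.imwrite(f"pics/{n}0.png",get_image(n)[:,:,::-1]); c=camera_info(n); print(n,c)
o=get_obs(); print(o["t"],o["tool_rot"],o["grip_width"])
E
```

```text
scene {'vfov': 45.591855881996274, 'cx': 278.0382637323896, 'cy': 203.9607852191885, 'k1': -0.019745996699694752, 'R': array([[ 0.47360828, -0.88035549,  0.02587275],
       [-0.36953376, -0.22529345, -0.90149191],
       [ 0.79946231,  0.41739318, -0.43202192]]), 't': array([-0.38310179,  0.23394693,  0.75162332])}
top {'vfov': 57.44717265976302, 'cx': 277.6204434510229, 'cy': 215.20187459210405, 'k1': -0.027102760894288334, 'R': array([[-0.00966245, -0.99991845, -0.00835059],
       [-0.99927725,  0.00996262, -0.03668416],
       [ 0.03676436,  0.00799009, -0.99929202]]), 't': array([-0.13247082,  0.53110887,  0.92630292])}
0.1 [-5.31127602e-04  9.73348828e-01  2.29328960e-01 -6.65383359e-05] 0.9992180312028883
```

View pics/scene0.png

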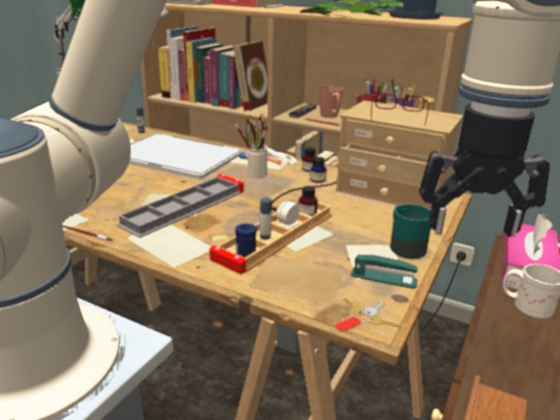

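View pics/top0.png

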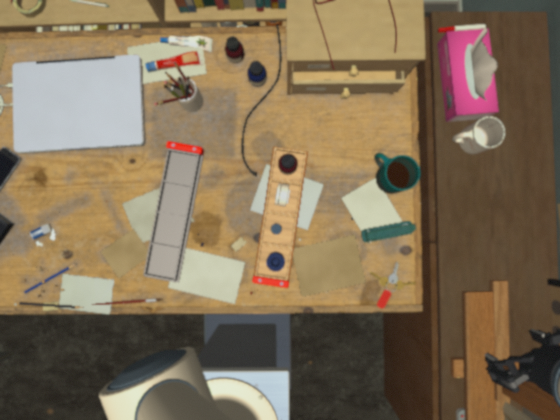

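The top view shows the old tray running from its red block at (271,282) to its far end near (290,150). From the red end it holds the tub (276,261), glue (277,229), timer (283,194) and ink (288,163). The grey tray's red block is at (184,148) and its near end at about (163,277). I'll get coarse positions, then wrist views.

```bash
cat > h.py <<'E'
from station import *
import numpy as np, cv2
from scipy.spatial.transform import Rotation as Rn
def ray(c,uv):
    f=210/np.tan(np.radians(c["vfov"])/2)
    K=np.array([[f,0,c["cx"]],[0,f,c["cy"]],[0,0,1]])
    d=cv2.undistortPoints(np.array(uv,float).reshape(-1,1,2),K,np.array([c["k1"],0,0,0.]))[:,0]
    return -c["R"].T@c["t"], np.c_[d,np.ones(len(d))]@c["R"]
def plane(c,uv,z):
    o,d=ray(c,uv); return (o+d*((z-o[2])/d[:,2])[:,None])[:,:2]
def quat(a):   # tool down, closing line at yaw a
    y=np.array([np.cos(a),np.sin(a),0]); z=np.array([0,0,-1.]); x=np.cross(y,z)
    q=Rn.from_matrix(np.c_[x,y,z]).as_quat(); return [q[3],q[0],q[1],q[2]]
def red(im):
    h=cv2.cvtColor(im,cv2.COLOR_RGB2HSV)
    return (((h[...,0]<6)|(h[...,0]>174))&(h[...,1]>190)&(h[...,2]>120)).astype(np.uint8)
E
python3 - <<'E'
from h import *
im=cv2.imread("pics/top0.png")[:,:,::-1].copy(); c=camera_info("top")
n,l,s,ce=cv2.connectedComponentsWithStats(red(im))
for i in range(1,n):
    if s[i,4]>60:
        p=np.argwhere(l==i)[:,::-1]; r=cv2.minAreaRect(plane(c,p,.032).astype(np.float32)*1000)
        print(ce[i].round(1),s[i,4],np.round(r[0]),np.round(r[1]),r[2])
print(plane(c,[[147,272],[180,278],[290,150],[276,261],[288,163]],.02).round(3))
w=get_image("wrist");cv2.imwrite("pics/w0.png",w[:,:,::-1]);ci=camera_info("wrist");o,d=ray(ci,[[280,210],[280,0],[0,210]]);print(ci["vfov"],o,d,get_obs()["tcp_pos"])
# joint-6 usage for candidate grips
for y0 in(.02,.27):
  for a in(1.45,1.45-np.pi): print(y0,a,inverse_kinematics([.53,y0,.35],quat(a)))
E
```

```text
[183.2 146.7] 94 [696.  87.] [40. 14.] 77.89766693115234
[270.4 281.5] 99 [ 372. -119.] [41. 13.] 80.80278015136719
[383.4 299. ] 90 [ 328. -386.] [14. 36.] 59.22494125366211
[[ 0.395  0.179]
 [ 0.38   0.099]
 [ 0.688 -0.169]
 [ 0.419 -0.133]
 [ 0.656 -0.164]]
65.44698046487902 [ 0.35141284 -0.52273458  0.37393279] [[-0.27915365 -0.12283875 -0.95251822]
 [ 0.27544764  0.1544846  -1.1577572 ]
 [-0.67336111  0.66724079 -0.95214785]] [ 0.27893501 -0.55900795  0.23085058]
0.02 1.45 [-7.48927521e-02  2.59629911e-01  1.39078156e+00 -4.44089210e-16
  1.49118118e+00 -1.52489275e+00]
0.02 -1.6915926535897932 [-7.48927521e-02  2.59629911e-01  1.39078156e+00 -4.44089210e-16
  1.49118118e+00  1.61669990e+00]
0.27 1.45 [ 3.70797921e-01  3.61663510e-01  1.23943623e+00 -4.44089210e-16
  1.54049291e+00 -1.07920208e+00]
0.27 -1.6915926535897932 [ 3.70797921e-01  3.61663510e-01  1.23943623e+00 -4.44089210e-16
  1.54049291e+00  2.06239057e+00]
```

Run:
```python
from h import *
import json
for k,p in(("old",[.60,-.14,.33]),("new",[.60,.11,.33])):
    move_ptp(p,quat(1.43)); sleep(.2); c=camera_info("wrist"); im=get_image("wrist")
    cv2.imwrite(f"pics/w_{k}.png",im[:,:,::-1]); json.dump({a:np.array(b).tolist() for a,b in c.items()},open(f"{k}.json","w"))
print(get_obs()["t"],get_obs()["joint_positions"])
```

```text
3.575 [ 8.16229217e-02  3.97129788e-01  1.23616546e+00 -1.18187905e-04
  1.50832854e+00 -1.34683543e+00]
```

View pics/w_old.png

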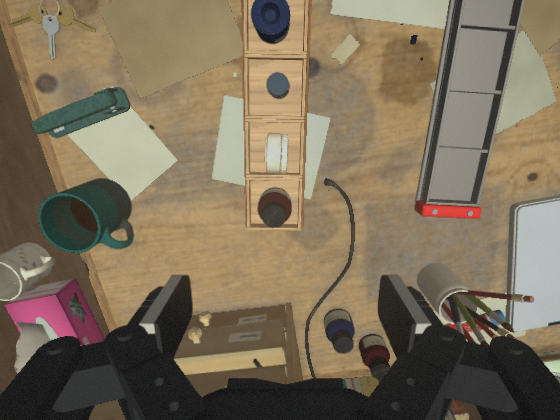

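View pics/w_new.png

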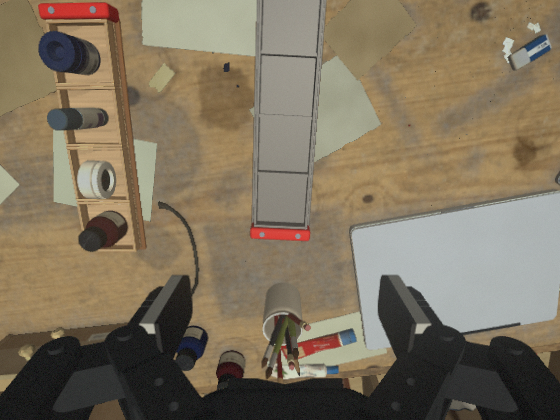

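The old view shows the tops of the tub (271,17), glue (278,85), timer (277,152) and ink cap (272,207), with the cell dividers clear. In the new view the grey tray's red block is at (280,234), and the old tray's red block is at (78,11).

Run:
```python
from h import *
import json
C={k:{a:np.array(b) for a,b in json.load(open(k+".json")).items()} for k in("old","new")}
im={k:cv2.imread(f"pics/w_{k}.png")[:,:,::-1].copy() for k in C}
for k in C:
    m=cv2.morphologyEx(red(im[k]),cv2.MORPH_CLOSE,np.ones((9,9)))
    n,l,s,ce=cv2.connectedComponentsWithStats(m)
    for i in range(1,n):
        if s[i,4]>400:
            p=np.argwhere(l==i)[:,::-1]; r=cv2.minAreaRect(plane(C[k],p,.032).astype(np.float32)*1000)
            print(k,ce[i].round(1),np.round(r[0],1),np.round(r[1],1),round(r[2],2))
P=lambda k,uv,z:(plane(C[k],uv,z)*1000).round(1).tolist()
for k,pts in(("old",[("tub",271,17,.069),("glue",278,85,.102),("timer",277,152,.06),("ink",272,207,.077)]),
             ("new",[("tub",58,52,.069),("glue",56,118,.102),("ink",91,239,.077)])):
    for n,u,v,z in pts: print(k,n,P(k,[[u,v]],z))
print("old rim far corners, right/left edge up",P("old",[[246,229],[301,229],[311,30],[243,30]],.028))
print("new rim edges L/R",P("new",[[255,30],[253,220],[326,30],[308,225]],.028))
print("new dividers",P("new",[[291,55],[284,115],[282,171]],.028))
cv2.imwrite("pics/crop_old.png",cv2.resize(im["old"][0:240,225:335],None,fx=2.5,fy=2.5,interpolation=cv2.INTER_CUBIC))
```

```text
new [73.5  8.6] [ 370.7 -117.1] [86.2 19.8] 80.09
old tub [[425.1, -130.7]]
old glue [[498.1, -133.1]]
old timer [[573.5, -146.4]]
old ink [[638.9, -162.2]]
new tub [[422.8, -128.7]]
new glue [[495.3, -133.4]]
new ink [[649.2, -158.2]]
old rim far corners, right/left edge up [[681.3, -209.0], [692.5, -129.7], [436.4, -84.7], [424.6, -167.0]]
new rim edges L/R [[427.2, 96.9], [669.5, 52.6], [439.5, 182.8], [688.4, 130.3]]
new dividers [[461.5, 136.6], [531.7, 117.7], [604.7, 104.4]]
```

View pics/crop_old.png

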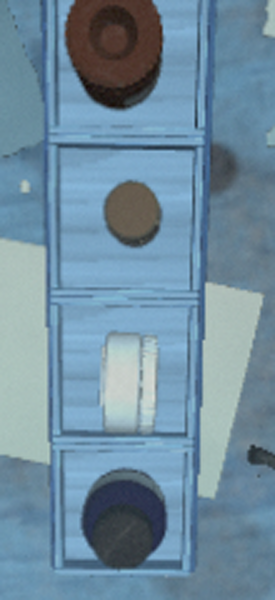

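Run:
```python
from h import *
import json
C={k:{a:np.array(b) for a,b in json.load(open(k+".json")).items()} for k in("old","new")}
im={k:cv2.imread(f"pics/w_{k}.png")[:,:,::-1].copy() for k in C}
print(im["new"][234,270:290:5].tolist(), im["old"][211,440:460:6].tolist())
for k in C:
    h=cv2.cvtColor(im[k],cv2.COLOR_RGB2HSV); m=(((h[...,0]<8)|(h[...,0]>172))&(h[...,1]>140)&(h[...,2]>90)).astype(np.uint8)
    n,l,s,ce=cv2.connectedComponentsWithStats(m)
    for i in range(1,n):
        if s[i,4]>300:
            p=np.argwhere(l==i)[:,::-1]; r=cv2.minAreaRect(plane(C[k],p,.032).astype(np.float32)*1000)
            print(k,ce[i].round(1),s[i,4],np.round(r[0],1),np.round(r[1],1),round(r[2],2))
P=lambda k,uv,z:(plane(C[k],uv,z)*1000).round(1).tolist()
print("ink",P("old",[[273,215]],.077))
```

```text
[[214, 68, 61], [213, 69, 60], [214, 69, 60], [213, 67, 58]] [[221, 70, 61], [222, 70, 61], [221, 70, 61], [220, 67, 60]]
old [448.2 210.5] 700 [693.   81.4] [97.1 20.3] 76.02
new [77.3 10.6] 1139 [ 372.7 -112.1] [98.7 17.4] 80.42
new [279.6 233.5] 634 [692.3  88.2] [86.  22.6] 79.7
new [318.5 344.3] 422 [897.3 122.5] [28.3 66. ] 11.11
ink [[649.6, -162.6]]
```

Run:
```python
import cv2
im=cv2.imread("pics/w_new.png")
cv2.imwrite("pics/crop_new.png",cv2.resize(im[40:250,235:345],None,fx=2.8,fy=2.8,interpolation=cv2.INTER_CUBIC))
```

```text
(no output)
```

View pics/crop_new.png

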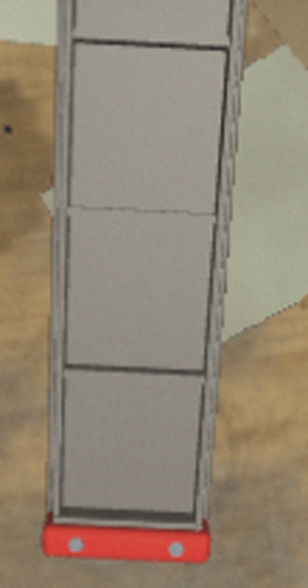

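The dividers and rim give the new tray's centre at about (0.531, 0.119) with yaw -0.187. The old tray's centre is about (0.536, -0.143) with yaw -0.172. I'll move the tub first and then check.

```bash
cat >> h.py <<'E'
AO,AN=np.pi/2-.172,np.pi/2-.187
NC=np.array([.531,.119]); NX=np.array([np.cos(.187),-np.sin(.187)])
HI=.2
def carry(name,pick,z,cell,g=40):
    move_ptp([*pick,HI],quat(AO)); line_to([*pick,z],.12)
    clamp(g); w=get_obs(); line_to([*pick,HI],.2); o=get_obs()
    print(name,"grip",round(w["grip_width"],3),round(o["grip_width"],3),round(o["grasp_force"],1))
    q=NC+cell*NX
    line_to([*q,HI],.25,rot=quat(AN)); line_to([*q,z+.015],.2)
    hit=line_to([*q,z-.002],.03,max_force=6); o=get_obs()
    print(" placed",hit,o["tcp_pos"].round(4) if hasattr(o["tcp_pos"],"round") else o["tcp_pos"],z)
    release(); line_to([*q,HI],.2); print(" t",get_obs()["t"])
E
python3 - <<'E'
from h import *
carry("tub",[.423,-.128],.034,.115)
move_ptp([.54,.11,.36],quat(AN)); c=camera_info("wrist"); im=get_image("wrist"); cv2.imwrite("pics/w_n1.png",im[:,:,::-1])
import json; json.dump({a:np.array(b).tolist() for a,b in c.items()},open("n1.json","w"))
E
```

```text
tub grip 0.504 0.503 40.6
 placed True [0.6438 0.0972 0.034 ] 0.034
 t 12.1
```

View pics/w_n1.png

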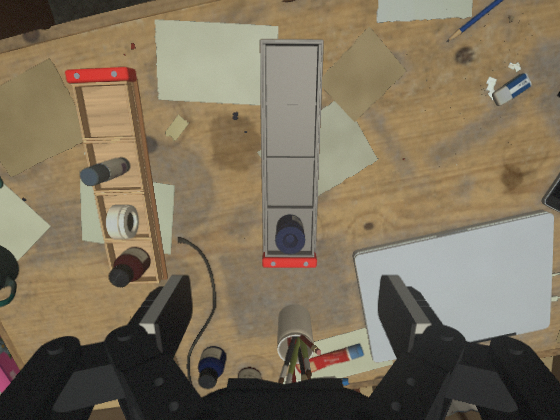

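The tub is in the far cell, with its top at (290,232). The whole grey tray is visible, its near rim corners at (261,41) and (323,41) and its far rim end at about row 257. I'll check the tray centre from these corners before the rest.

Run:
```python
from h import *
import json
c={a:np.array(b) for a,b in json.load(open("n1.json")).items()}
p=plane(c,[[261,41],[323,41],[263,257],[316,257]],.028); print(p.round(4).tolist(),p.mean(0).round(4), "yaw",np.arctan2(*((p[2]+p[3]-p[0]-p[1])[::-1])))
print("tub",plane(c,[[290,234]],.069),"want",NC+.115*NX)
carry("glue",[.497,-.1345],.051,.038,30)
```

```text
[[0.3743, 0.1095], [0.3894, 0.1894], [0.6795, 0.0482], [0.6951, 0.1313]] [0.5346 0.1196] yaw -0.1928988548250117
tub [[0.63249746 0.10009333]] want [0.64399514 0.09762012]
glue grip 0.296 0.295 30.0
 placed True [0.5682 0.1121 0.0506] 0.051
 t 20.9333
```

```bash
sed -i 's/NC=np.array(\[.531,.119\])/NC=np.array([.534,.119])/' h.py
python3 - <<'E'
from h import *
carry("timer",[.574,-.148],.031,-.038,35)
carry("ink",[.6495,-.162],.032,-.115,50)
import json
move_ptp([.54,.11,.36],quat(AN)); c=camera_info("wrist"); im=get_image("wrist"); cv2.imwrite("pics/w_n2.png",im[:,:,::-1])
cv2.imwrite("pics/w_n2c.png",cv2.resize(im[20:280,200:380][:,:,::-1],None,fx=2.3,fy=2.3,interpolation=cv2.INTER_CUBIC)); print(get_obs()["t"])
json.dump({a:np.array(b).tolist() for a,b in c.items()},open("n2.json","w"))
E
```

```text
timer grip 0.305 0.305 34.5
 placed True [0.4967 0.1262 0.0309] 0.031
 t 29.3833
ink grip 0.53 0.535 51.3
 placed True [0.4209 0.1403 0.032 ] 0.032
 t 38.1583
39.0333
```

View pics/w_n2c.png

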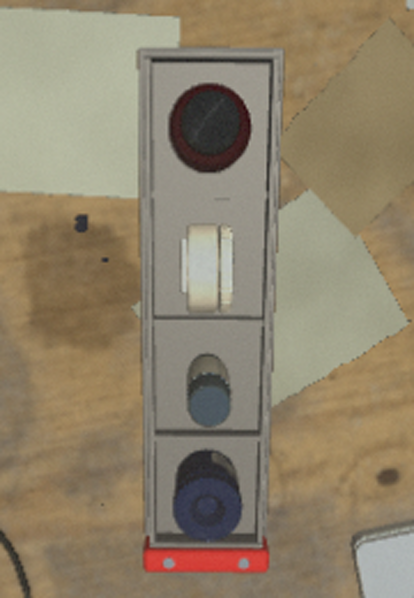

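The picture shows all four upright and near the middle of their cells: ink (209,128), timer (208,268), glue (209,400), and tub (207,505) beside the red block.

```bash
python3 -c "
from station import *
print(hand_in())"
```

```text
the job is handed in; nothing more can be done
None
```

The sharpener, glue stick, timer and ink bottle now stand upright in the grey tray in that order from the red end, the same as in the wooden tray; I never moved near the mug or stapler, and I handed the job in at about 39 s (the hand-in returned no verdict).

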